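# Turn a lidded sample case over and stack the pair lid down

## Task

Stack the two closed square sample cases lid down on the round rest, one squarely on top of the other, either one first; turn over the case that still lies lid up. The lids are loose: keep each lid shut on its base all the while. Do not drop or throw the cases, and leave the lens cap, the tile, the pen and the handset where they lie.

Things in the scene. Friction and masses are not known exactly. Their poses are not given: they have to be found in the camera images.
- case_a: grey base of one of two identical square sample cases (closed with its lid: 56 x 56 mm, 36 mm high). The base is 56 x 56 mm and 20 mm high, with a 49 x 49 mm neck standing 11 mm higher inside the lid; it weighs 100 to 200 g. Origin: centre of the base's underside; z points from the base to the lid (up at the start), x and y are square to its four upright sides. At the start it lies lid up on the bench
- lid_a: white lid of case_a, 56 x 56 mm, 16 mm high, about 50 g: a flat plate with a skirt that slips loosely (1 mm play all round) over the neck. No catch or hinge: it is held only by its own weight and will slide off when the case is turned unless it is gripped together with the base. Shut, its sides are flush with the base's sides. Origin: centre of the skirt's lower edge, 20 mm from the underside of the base along the base's z when shut; z points to its flat top
- case_b: grey base of one of two identical square sample cases (closed with its lid: 56 x 56 mm, 36 mm high). The base is 56 x 56 mm and 20 mm high, with a 49 x 49 mm neck standing 11 mm higher inside the lid; it weighs 100 to 200 g. Origin: centre of the base's underside; z points from the base to the lid (down at the start), x and y are square to its four upright sides. At the start it lies already upside down, lid down, on the bench
- lid_b: white lid of case_b, 56 x 56 mm, 16 mm high, about 50 g: a flat plate with a skirt that slips loosely (1 mm play all round) over the neck. No catch or hinge: it is held only by its own weight and will slide off when the case is turned unless it is gripped together with the base. Shut, its sides are flush with the base's sides. Origin: centre of the skirt's lower edge, 20 mm from the underside of the base along the base's z when shut; z points to its flat top
- rest: low round rest, 92 mm across and 15 mm high, aluminium with a flat dark rubber top 86 mm across, fixed to the bench. Origin: centre of its underside; its top is 15 mm above the origin. Its yaw has no meaning
- lens_cap: round black lens cap, 48 mm across, 11 mm high, lying flat; a bystander, to be left alone. Origin: centre of its underside; z up
- tile: small white ceramic tile, 55 x 40 mm (x, y), 8 mm thick, lying flat; a bystander, to be left alone. Origin: centre of its underside; z up
- marker: pen with squared barrel, 125 mm long (along its y), 12 mm thick, lying flat; a bystander, to be left alone. Origin: centre of its underside; z up
- handset: pale data handset, 160 x 85 mm (long side along its x), 28 mm thick, lying face up; a bystander, to be left alone. Origin: centre of its underside; z up

How it is judged:
By the outcome, as a careful person would: the job done as asked, in the order asked, and still so for the second after the job is handed in, with the robot touching nothing.
It also fails if it takes over 70 s, if anything falls off the work surface, if the arm or the gripper's body presses on something with over 40 N, if the wrist force passes 120 N, or if a joint passes its speed limit or range.

## Robot

A 6-joint arm with a two-finger parallel gripper is mounted at the origin on the work surface. World frame = base frame: x ahead of the robot, y to its left, z up, the work surface at z = 0. Lengths are in mm, angles in rad, forces in N, time in s.
With the tool pointing down it reaches from about 325 to 900 mm from the base axis. Payload 6.1 kg.
Tool frame: the origin (TCP) lies between the finger pads; the fingertips stand 8 mm ahead of it and the grasp point (between the pads) lies 11 mm behind it; z points along the fingers, y is the direction in which the jaws open and shut (so a half turn about z gives the same grasp; the last joint's range is limited). The gripper opens to 87 mm and grips with 3 to 60 N. Pads are 19 mm wide; open, the fingers measure 117 mm over their backs; the gripper's body (75 mm by 190 mm) begins 51 mm behind the grasp point.
Start: joints at [-1.254, 0.22, 1.526, -0, 1.395, -0.126], TCP at [267.787, -564.718, 230.538] pointing down, gripper open.
Joint ranges: [-2.98, 2.98], [-0.91, 2.08], [0.09, 2.57], [-1.24, 4.39], [0.2, 2.65], [-2.68, 2.68]. Speed limits (rad/s): [2.57, 2.57, 3.01, 3.14, 3.14, 3.14].

## Interface

Orientations are given as a unit quaternion [w, x, y, z].
In Python, from plant import manip, viewer gives the robot as it stands. Calls block until the motion is done:
- manip.move_pose(position, orientation): joint-space move of the TCP to a pose.
- manip.move_straight(position, attitude=None, speed=150, contact_N=None): straight line of the TCP; attitude=None keeps the orientation; speed is the mean speed in mm/s. With contact_N (N) it stops when the force on the tool has changed by that much, and returns True; else False.
- manip.goto_joints(angles): joint-space move.
- manip.command_gripper(opening, effort=None): finger opening in mm; effort is the grip in N (None keeps the last); returns when the fingers have stopped.
- manip.hold(seconds).
- manip.inverse_kinematics(position, orientation): joint angles nearest the present ones, or None.
- viewer.capture(name): name is "scene" or "top"; returns a dict with "frame" (480x640x3 uint8, red, green, blue), "intrinsics" (3x3 intrinsics, pixels), "cam_to_world" (4x4, takes a point from camera to world coordinates). Camera axes: x right, y down, z forward; pixel columns grow to the right and rows downward; lengths in mm; the calibration is good to about 2 mm. A picture is of the moment at which its call begins. There is no depth.
A pose or a line that the arm cannot do raises manip.PlanningError and nothing moves.
- manip.close_job(): hands the job in, once; it reports no verdict.
Readings, each from a call of its own:
- manip.get_clock(): time.
- manip.get_joint_pos(): joint angles.
- manip.get_qd(): joint speeds.
- manip.get_tau(): joint torques, N m.
- manip.get_ee_pos(): TCP position.
- manip.get_ee_rot(): TCP orientation.
- manip.get_wrist_force(): force on the tool from outside, world axes, zero at the start.
- manip.get_wrist_torque(): the same for the moment, N m.
- manip.get_grip_width(): finger opening in mm.
Only numpy, scipy, OpenCV 4.12 (cv2) and the standard library are available. Lean on these libraries where they do the work, as an engineer would, in place of code of your own. Each camera call takes 0.05 s, during which the arm holds its last target.

## Working session

There is one attempt and no reset: what is moved stays moved. The work goes in short steps, each a Python script; the robot and the scene stay as the last script left them, time stands still between calls to the robot, and variables do not carry over. Pictures are saved under pics/ and viewed, and the job is handed in when it is done.

```bash
ls; mkdir -p pics; cat > h.py <<'E'
import numpy as np,cv2
from plant import manip,viewer
def snap(cam,name,crop=None,s=1):
    c=viewer.capture(cam); im=c["frame"][:,:,::-1].copy()
    np.savez('pics/'+name+'.npz',im=im,K=c["intrinsics"],T=c["cam_to_world"])
    if crop: im=im[crop[1]:crop[3],crop[0]:crop[2]]
    cv2.imwrite('pics/'+name+'.png',cv2.resize(im,None,fx=s,fy=s,interpolation=cv2.INTER_CUBIC)); return c
def crop(name,out,b,s):
    im=np.load('pics/'+name+'.npz')['im'][b[1]:b[3],b[0]:b[2]]
    cv2.imwrite('pics/'+out+'.png',cv2.resize(im,None,fx=s,fy=s,interpolation=cv2.INTER_CUBIC))
def w(name,uv,z):
    d=np.load('pics/'+name+'.npz');K,T=d['K'],np.array(d['T'])
    r=T[:3,:3]@np.linalg.solve(K,[uv[0],uv[1],1.]);o=T[:3,3]
    return o+r*(z-o[2])/r[2]
def px(name,P):
    d=np.load('pics/'+name+'.npz');K,T=d['K'],np.array(d['T'])
    q=K@(T[:3,:3].T@(np.array(P)-T[:3,3]));return q[:2]/q[2]
E
python3 - <<'E'
from h import *
for n in("scene","top"):
    c=snap(n,n+"0");print(c["intrinsics"],c["cam_to_world"])
print(manip.get_clock(),manip.get_ee_rot())
E
```

```text
pics
[[472.254573     0.         328.1354918 ]
 [  0.         472.254573   235.67019696]
 [  0.           0.           1.        ]] [[-7.17584608e-01  3.64657141e-01 -5.93378042e-01  1.04043564e+03]
 [ 6.96453077e-01  3.81871992e-01 -6.07558140e-01  4.95587152e+02]
 [ 5.04404072e-03 -8.49234332e-01 -5.27992052e-01  4.97278875e+02]
 [ 0.00000000e+00  0.00000000e+00  0.00000000e+00  1.00000000e+00]]
[[622.54185033   0.         322.21824484]
 [  0.         622.54185033 243.4912294 ]
 [  0.           0.           1.        ]] [[-5.55609887e-04 -9.96223740e-01  8.68213764e-02  4.76575286e+02]
 [-9.99917314e-01 -5.61967148e-04 -1.28471697e-02  5.28166871e+00]
 [ 1.28474462e-02 -8.68213355e-02 -9.96141054e-01  1.02592951e+03]
 [ 0.00000000e+00  0.00000000e+00  0.00000000e+00  1.00000000e+00]]
0.1 [-8.94082221e-04  9.75591643e-01  2.19590840e-01 -9.98694550e-05]
```

View pics/scene0.png

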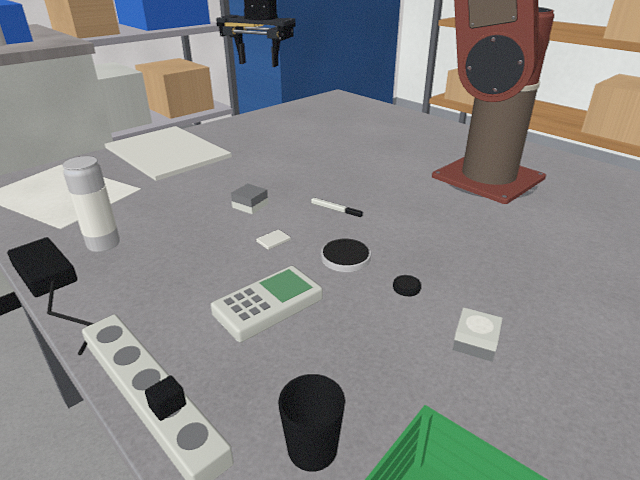

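View pics/top0.png

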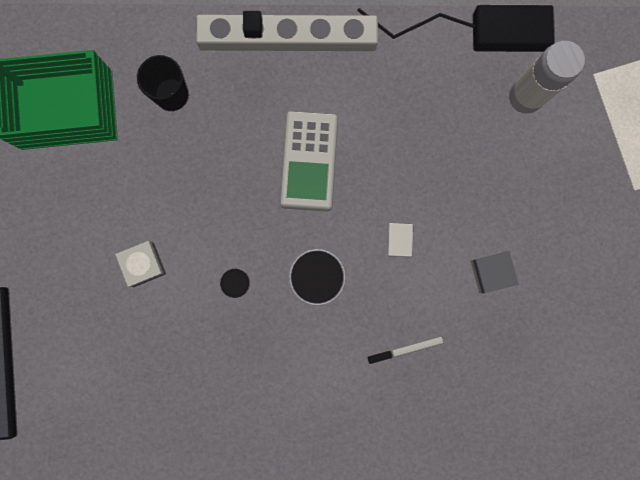

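The scene view shows case_a lid up near the green bin (478,333) and case_b base up at (250,197). In the top view they are at (138,264) and (495,272), and the rest is at (317,277). I'll enlarge these to read the corners.

```bash
python3 - <<'E'
from h import *
a=[]
d=np.load('pics/top0.npz')['im']
def c(b): return cv2.resize(d[b[1]:b[3],b[0]:b[2]],(390,390),interpolation=cv2.INTER_CUBIC)
cv2.imwrite('pics/ab.png',np.hstack([c((105,230,170,295)),c((465,240,530,305))]))
cv2.imwrite('pics/r.png',c((282,242,352,312)))
E
```

```text
(no output)
```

View pics/ab.png

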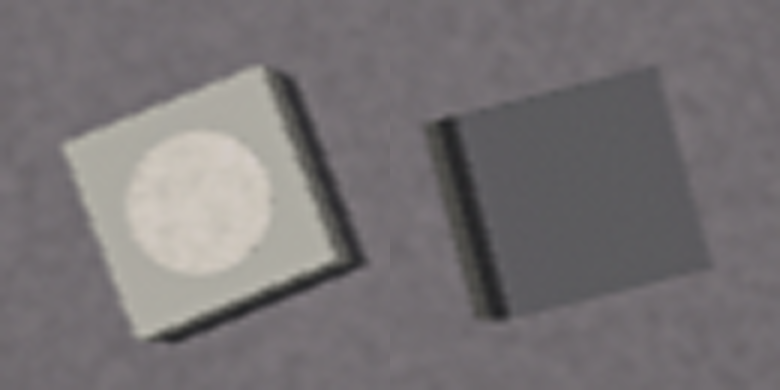

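View pics/r.png

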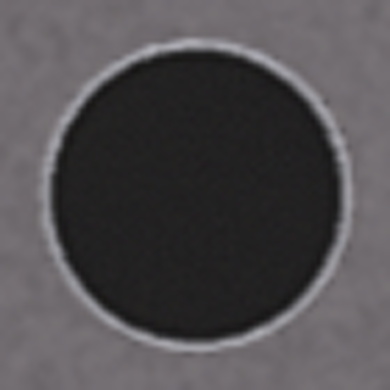

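```bash
python3 - <<'E'
from h import *
A=np.array([(63,147),(265,67),(340,262),(137,340)]);B=np.array([(455,118),(658,66),(712,267),(505,318)])-[390,0]
def f(C,o):
    P=np.array([w('top0',(c+.5)/6-.5+o,36) for c in C])
    print(P.mean(0).round(1))
    for i in range(4):
        e=P[(i+1)%4]-P[i];print(np.linalg.norm(e).round(1),np.degrees(np.arctan2(e[1],e[0])).round(1))
f(A,[105,230]);f(B,[465,240])
print(w('top0',(196.5*70/390-.5+282,195.5*70/390-.5+242),15))
print(w('top0',(50.5*70/390-.5+282,195.5*70/390-.5+242),15),w('top0',(342.5*70/390-.5+282,195.5*70/390-.5+242),15))
# scene check
print(px('scene0',w('top0',(196.5*70/390-.5+282,195.5*70/390-.5+242),15)))
print(w('top0',(235,283),11),w('top0',(401,240),8),w('top0',(405,350),12),w('top0',(309,160),28))
E
```

```text
[530.8 284.5  36. ]
56.9 -68.0
55.8 -157.9
56.7 111.2
55.0 22.3
[ 518.  -285.9   36. ]
56.4 -75.7
55.1 -166.4
57.1 103.7
54.5 12.9
[510.77590642   1.1152844   15.        ]
[510.78104689  43.60791707  15.        ] [510.77076039 -41.42329297  15.        ]
[346.20684161 250.66254646]
[500.5213435  133.94257568  11.        ] [ 571.13344117 -137.45182417    8.        ] [ 392.49692611 -141.29563597   12.        ] [699.96121771  13.85385186  28.        ]
```

```bash
cat >> h.py <<'E'
from scipy.spatial.transform import Rotation as R
def quat(z,y):
    z=np.array(z,float);y=np.array(y,float);z/=np.linalg.norm(z);y/=np.linalg.norm(y)
    q=R.from_matrix(np.c_[np.cross(y,z),y,z]).as_quat();return [q[3],q[0],q[1],q[2]]
def down(yaw): # yaw of jaw axis, rad
    return quat([0,0,-1],[np.cos(yaw),np.sin(yaw),0])
def horiz(phi,s): return quat([np.cos(phi),np.sin(phi),0],[-s*np.sin(phi),s*np.cos(phi),0])
E
python3 - <<'E'
from h import *
c=np.array([510.8,1.1])
for d in range(-180,180,15):
    p=np.radians(d)
    for s in(1,-1):
        o=[]
        for z in(67,71,120):
            q=manip.inverse_kinematics([*(c+11*np.array([np.cos(p),np.sin(p)])),z],horiz(p,s))
            o.append(None if q is None else np.round(q,2).tolist())
        if any(o):print(d,s,o)
print(manip.get_clock())
for n,x,y,yaw in(("A",530.8,284.5,21.9),("B",518,-286,13.6)):
    for k in range(4):
        q=manip.inverse_kinematics([x,y,12],down(np.radians(yaw+90*k)));print(n,k,None if q is None else np.round(q,2))
E
```

```text
-180 1 [[-0.09, 1.33, 0.82, -0.17, 2.56, 1.43], [-0.09, 1.32, 0.82, -0.17, 2.56, 1.43], [-0.09, 1.23, 0.88, -0.18, 2.59, 1.42]]
-180 -1 [[-0.09, 1.33, 0.82, -0.17, 2.56, -1.71], [-0.09, 1.32, 0.82, -0.17, 2.56, -1.71], [-0.09, 1.23, 0.88, -0.18, 2.59, -1.72]]
-165 1 [[0.01, 1.31, 0.85, -0.44, 2.5, 1.21], [0.01, 1.31, 0.85, -0.44, 2.51, 1.21], [0.01, 1.22, 0.91, -0.46, 2.54, 1.19]]
-165 -1 [[0.01, 1.31, 0.85, -0.44, 2.5, -1.93], [0.01, 1.31, 0.85, -0.44, 2.51, -1.93], [0.01, 1.22, 0.91, -0.46, 2.54, -1.96]]
-150 1 [[0.11, 1.27, 0.93, -0.64, 2.4, 1.07], [0.11, 1.26, 0.94, -0.65, 2.4, 1.06], [0.11, 1.17, 0.99, -0.67, 2.43, 1.03]]
-150 -1 [[0.11, 1.27, 0.93, -0.64, 2.4, -2.08], [0.11, 1.26, 0.94, -0.65, 2.4, -2.08], [0.11, 1.17, 0.99, -0.67, 2.43, -2.11]]
-135 1 [[0.2, 1.2, 1.06, -0.8, 2.26, 0.99], [0.2, 1.2, 1.07, -0.8, 2.27, 0.98], [0.2, 1.11, 1.12, -0.83, 2.29, 0.95]]
-135 -1 [[0.2, 1.2, 1.06, -0.8, 2.26, -2.15], [0.2, 1.2, 1.07, -0.8, 2.27, -2.16], [0.2, 1.11, 1.12, -0.83, 2.29, -2.19]]
-120 1 [[0.29, 1.12, 1.22, -0.93, 2.11, 0.96], [0.29, 1.12, 1.23, -0.94, 2.12, 0.96], [0.29, 1.03,
[... 3613 characters left out ...]
99, 0.39, 2.51, 1.89]]
150 -1 [[-0.3, 1.27, 0.94, 0.37, 2.47, -1.28], [-0.3, 1.26, 0.94, 0.37, 2.48, -1.27], [-0.3, 1.17, 0.99, 0.39, 2.51, -1.25]]
165 1 [[-0.2, 1.31, 0.85, 0.12, 2.55, 1.67], [-0.2, 1.31, 0.85, 0.12, 2.55, 1.67], [-0.2, 1.22, 0.91, 0.13, 2.58, 1.68]]
165 -1 [[-0.2, 1.31, 0.85, 0.12, 2.55, -1.47], [-0.2, 1.31, 0.85, 0.12, 2.55, -1.47], [-0.2, 1.22, 0.91, 0.13, 2.58, -1.46]]
0.1
A 0 [ 0.36  0.41  1.73 -0.    1.   -0.02]
A 1 [ 0.36  0.41  1.73 -0.    1.   -1.59]
A 2 None
A 3 [ 0.36  0.41  1.73 -0.    1.    1.55]
B 0 [-0.64  0.39  1.76 -0.    0.99 -0.88]
B 1 [-0.64  0.39  1.76 -0.    0.99 -2.45]
B 2 [-0.64  0.39  1.76 -0.    0.99  2.27]
B 3 [-0.64  0.39  1.76 -0.    0.99  0.7 ]
```

```bash
cat >> h.py <<'E'
def D(x,y,z,deg): manip.move_pose([x,y,z],down(np.radians(deg)))
E
python3 - <<'E'
from h import *
D(518,-286,90,13.6-90)
manip.move_straight([518,-286,10.5],speed=120)
print(manip.get_wrist_force(),manip.get_clock())
manip.command_gripper(40,35); print(manip.get_grip_width())
manip.move_straight([518,-286,100],speed=120)
print(manip.get_wrist_force(),manip.get_clock(),manip.get_grip_width())
snap("scene","s1")
E
```

```text
[-0.29003921 -0.0394552  -0.98178752] 2.4
55.97839958807941
[ 0.34640672 -0.37732644 -2.19118022] 3.9417 56.353737230952554
```

View pics/s1.png

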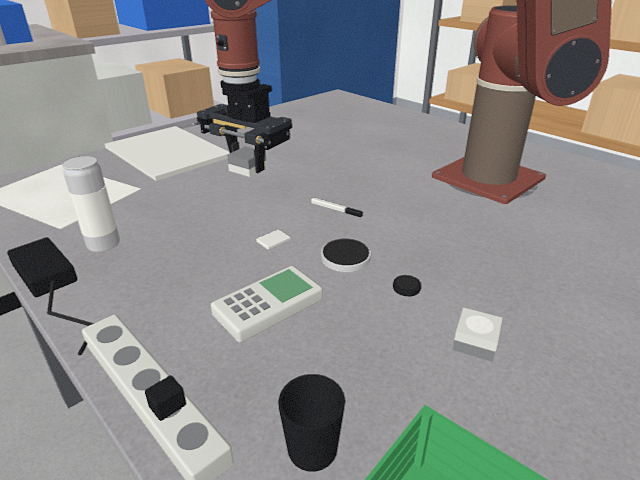

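Case_b is held closed under the gripper at (245,163), with its white lid still on. Next I'll place it on the rest.

```bash
python3 - <<'E'
from h import *
for y in(-105,-15,75):
    q=manip.inverse_kinematics([510.8,1.1,70],down(np.radians(y)));print(y,None if q is None else np.round(q,2))
D(510.8,1.1,75,-105)
print(manip.get_wrist_force())
manip.move_straight([510.8,1.1,32],speed=100)
print(manip.move_straight([510.8,1.1,24.5],speed=15,contact_N=4),manip.get_ee_pos(),manip.get_wrist_force(),manip.get_clock())
snap("scene","s2",(250,150,450,300),4)
E
```

```text
-105 [-0.15  0.13  1.95 -0.    1.06  1.68]
-15 [-0.15  0.13  1.95 -0.    1.06  0.11]
75 [-0.15  0.13  1.95 -0.    1.06 -1.46]
[-0.15898564  0.14253571 -1.42266315]
True [511.12302451   1.09233537  25.5971238 ] [-1.37638922  0.23274688  4.92954617] 6.15
```

View pics/s2.png

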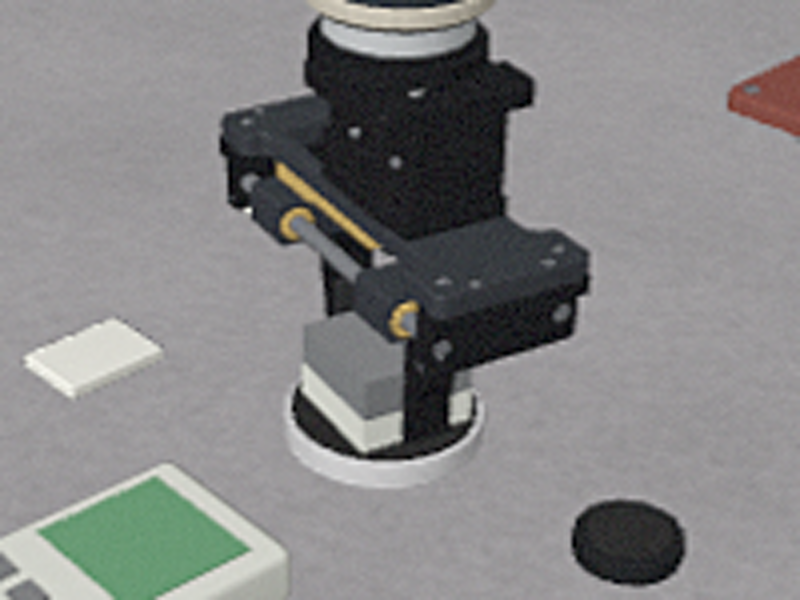

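The view shows case_b shut and resting on the rest, with contact at the expected height. I'll release it, then take case_a.

```bash
python3 - <<'E'
from h import *
manip.command_gripper(75)
manip.move_straight([510.8,1.1,110],speed=150)
D(530.8,284.5,90,21.9-90)
snap("top","t3")
manip.move_straight([530.8,284.5,11],speed=120)
manip.command_gripper(40,35); print(manip.get_grip_width())
manip.move_straight([530.8,284.5,130],speed=120)
print(manip.get_wrist_force(),manip.get_clock(),manip.get_grip_width())
snap("scene","s3",(380,200,580,350),4)
crop("t3","t3b",(282,242,352,312),6)
E
```

```text
55.40996522546955
[ 0.12628485  0.04505208 -1.55335459] 11.175 55.62375964533923
```

View pics/s3.png

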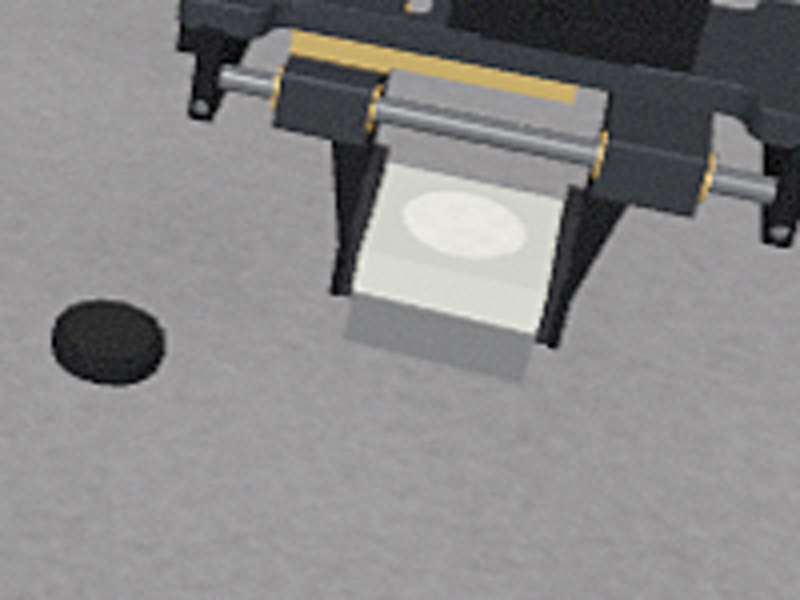

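View pics/t3b.png

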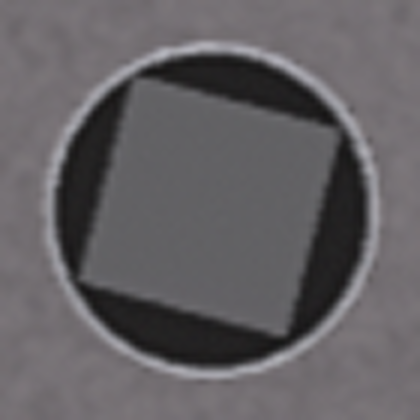

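Case_a is held closed, lid up. Case_b sits flat on the rest, with corners in the 6x crop at (132,76), (340,128), (288,338) and (78,283). I'll compute its pose and set case_a, still lid up, on top of it. From there there's room for a horizontal regrasp and roll.

```bash
python3 - <<'E'
from h import *
C=np.array([(132,76),(340,128),(288,338),(78,283)])
P=np.array([w('t3',(c+.5)/6-.5+[282,242],51) for c in C]);print(P.mean(0))
for i in range(4):
    e=P[(i+1)%4]-P[i];print(np.linalg.norm(e).round(1),np.degrees(np.arctan2(e[1],e[0])).round(1))
D(510.8,1.1,150,-105)
manip.move_straight([510.8,1.1,72],speed=100)
print(manip.move_straight([510.8,1.1,60.5],speed=15,contact_N=4),manip.get_ee_pos(),manip.get_wrist_force(),manip.get_clock())
snap("scene","s4",(250,150,450,300),4)
E
```

```text
[510.615342     1.67493609  51.        ]
56.1 -104.0
56.4 166.0
56.5 75.3
55.8 -14.5
True [510.67935504   1.11013718  62.38755622] [0.37126035 0.36421542 4.43625609] 13.8833
```

View pics/s4.png

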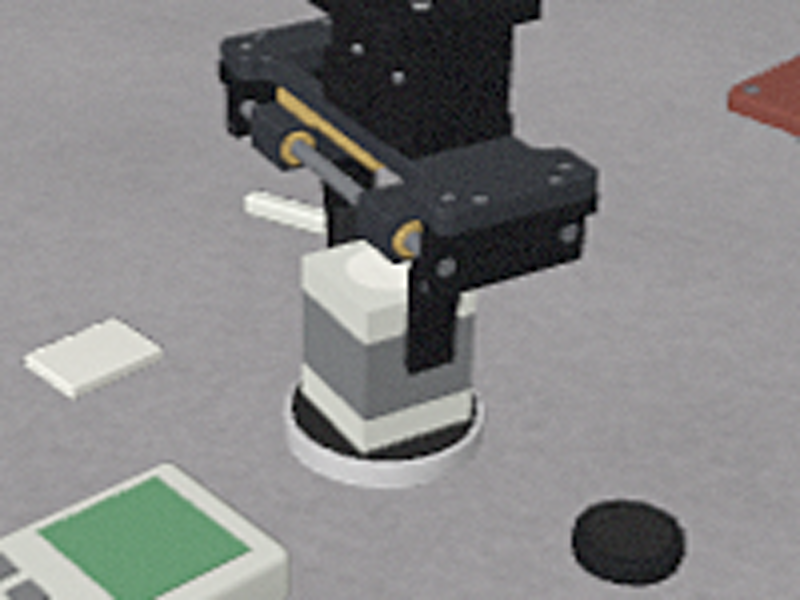

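```bash
python3 - <<'E'
from h import *
c=np.array([510.8,1.1]);p=np.radians(75);d=np.array([np.cos(p),np.sin(p)])
def T(back,z): return [*(c+(11-back)*d),z]
manip.command_gripper(80)
manip.move_straight([510.7,1.1,190],speed=150)
snap("top","t5")
for b,z in((130,250),(130,71),(0,71),(0,175)):
  for s in (1,-1):
    q=manip.inverse_kinematics(T(b,z),horiz(p,s));print(b,z,s,None if q is None else np.round(q,2))
print(manip.get_clock())
crop("t5","t5b",(272,232,362,322),6)
E
```

```text
130 250 1 [-0.97  0.56  1.76  1.04  2.07  2.26]
130 250 -1 [-0.97  0.56  1.76  1.04  2.07 -0.89]
130 71 1 [-0.97  0.92  1.64  0.95  1.93  2.03]
130 71 -1 [-0.97  0.92  1.64  0.95  1.93 -1.11]
0 71 1 [-0.78  0.86  1.79  1.1   1.8   2.  ]
0 71 -1 [-0.78  0.86  1.79  1.1   1.8  -1.14]
0 175 1 [-0.78  0.62  1.89  1.14  1.87  2.14]
0 175 -1 [-0.78  0.62  1.89  1.14  1.87 -1.  ]
15.725
```

View pics/t5b.png

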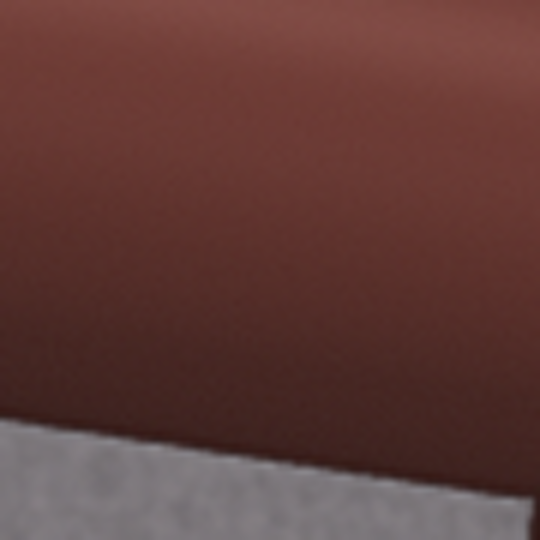

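The arm blocks the top view. I'll go to the horizontal pre-grasp and look again.

```bash
cat >> h.py <<'E'
c=np.array([510.8,1.1]);p=np.radians(75);d=np.array([np.cos(p),np.sin(p)])
def T(back,z): return [*(c+(11-back)*d),z]
E
python3 - <<'E'
from h import *
manip.move_straight([510.7,1.1,240],speed=200)
manip.move_pose(T(130,250),horiz(p,1))
manip.move_straight(T(130,71),speed=150)
print(manip.get_clock(),manip.get_wrist_force())
snap("scene","s6");snap("top","t6")
crop("t6","t6b",(272,232,362,322),6)
E
```

```text
18.4417 [0.39352341 0.1031982  0.10893835]
```

View pics/s6.png

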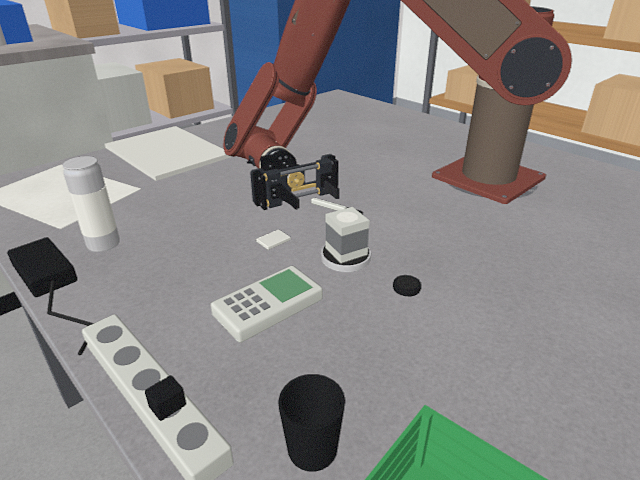

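View pics/t6b.png

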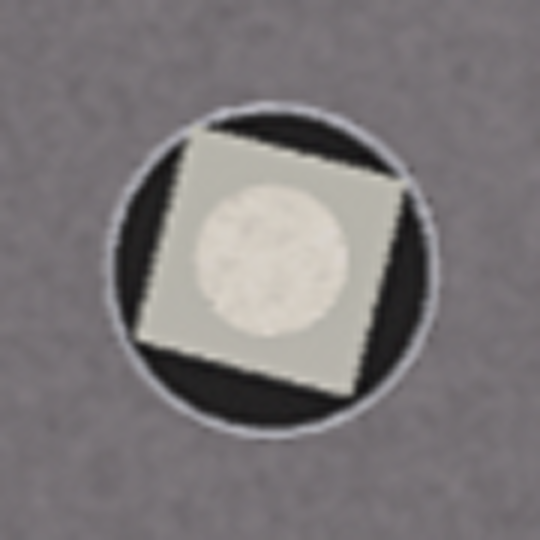

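The stack is neat and the gripper is level at about (295,180), clear of the bench. I'll move in and grip across the seam.

```bash
python3 - <<'E'
from h import *
C=np.array([(193,127),(408,182),(353,397),(135,343)])
P=np.array([w('t6',(q+.5)/6-.5+[272,232],87) for q in C]);print(P.mean(0))
for i in range(4):
    e=P[(i+1)%4]-P[i];print(np.linalg.norm(e).round(1),np.degrees(np.arctan2(e[1],e[0])).round(1))
manip.move_straight(T(0,71),speed=100)
print(manip.get_wrist_force(),manip.get_ee_pos(),T(0,71))
snap("scene","s7",(250,150,450,300),4)
E
```

```text
[510.3669625    1.11607252  87.        ]
55.9 -104.4
55.7 165.5
56.3 76.1
56.2 -14.9
[ 0.65409868 -0.09331191 -1.11392364] [513.81799742  11.11030628  71.00928085] [np.float64(513.6470094961278), np.float64(11.72518408917975), 71]
```

View pics/s7.png

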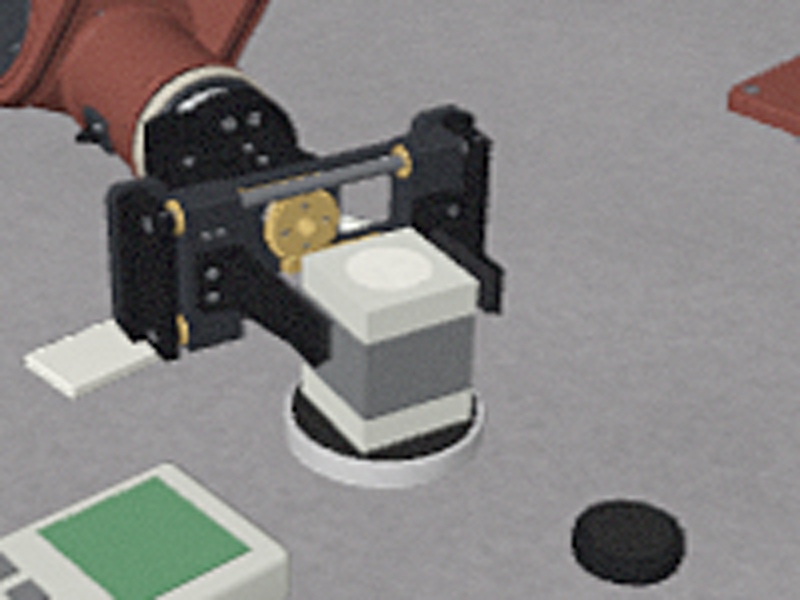

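```bash
python3 - <<'E'
from h import *
t=np.array(manip.get_ee_pos());n=np.array([np.sin(p),-np.cos(p),0]);dd=np.array([*d,0])
for s in(40,-40):
  for z in(-9.5,9.5): print(s,z,(px('s7',t+8*dd+s*n+[0,0,z])-[250,150])*4)
for z in (51,71,87):print(z,(px('s7',[*(c-28*d-28*n[:2]),z])-[250,150])*4,(px('s7',[*(c+28*d+28*n[:2]),z])-[250,150])*4)
E
```

```text
40 -9.5 [329.30764943 358.55608607]
40 9.5 [329.74182373 320.85993825]
-40 -9.5 [484.35887927 312.75703851]
-40 9.5 [486.63278809 276.00978033]
51 [407.21444562 293.38197029] [364.73808604 382.16040484]
71 [408.57921936 255.99752356] [365.65677593 342.93875269]
87 [409.6950662  225.43178547] [366.40921299 310.81493742]
```

The fingertips straddle the seam as predicted. I'll grip and lift.

```bash
python3 - <<'E'
from h import *
manip.command_gripper(40,50); print(manip.get_grip_width())
manip.move_straight(T(0,76),speed=20)
manip.move_straight(T(0,180),speed=100)
print(manip.get_wrist_force(),manip.get_grip_width(),manip.get_clock())
snap("scene","s8",(250,100,450,250),4)
E
```

```text
55.55504375828352
[ 0.01901008  0.05484651 -1.37258176] 55.50022196757244 22.1917
```

View pics/s8.png

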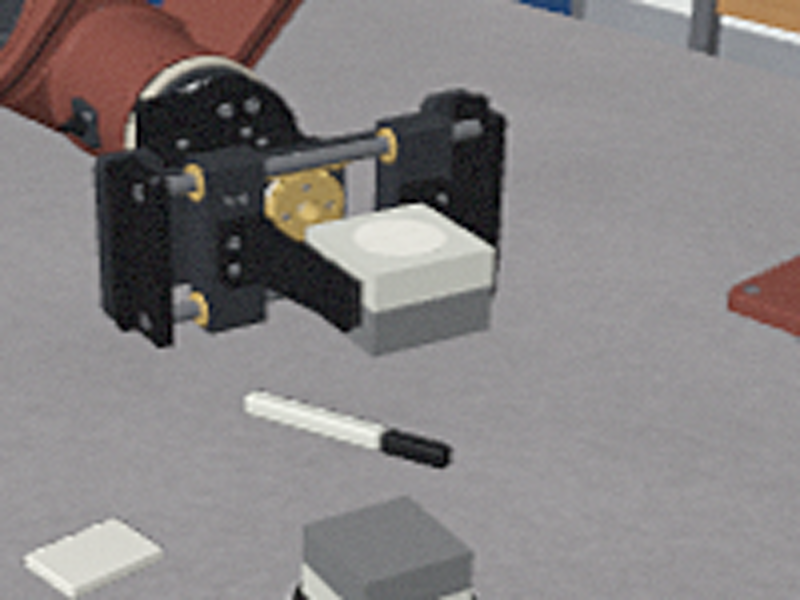

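Case_a is held closed across the seam. Next is the half turn with joint 6, in steps.

```bash
python3 - <<'E'
from h import *
q=np.array(manip.get_joint_pos());print(q.round(2))
for k in range(1,7):
    a=q.copy();a[5]-=np.pi*k/6;manip.goto_joints(a.tolist())
    if k==3:snap("scene","s9m")
print(manip.get_ee_pos(),manip.get_grip_width(),manip.get_clock())
snap("scene","s9",(250,100,450,250),4);crop("s9m","s9mb",(250,100,450,250),3)
E
```

```text
[-0.78  0.61  1.89  1.14  1.87  2.15]
[513.45242012  11.90318906 179.43511007] 55.63369706462811 25.6917
```

View pics/s9.png

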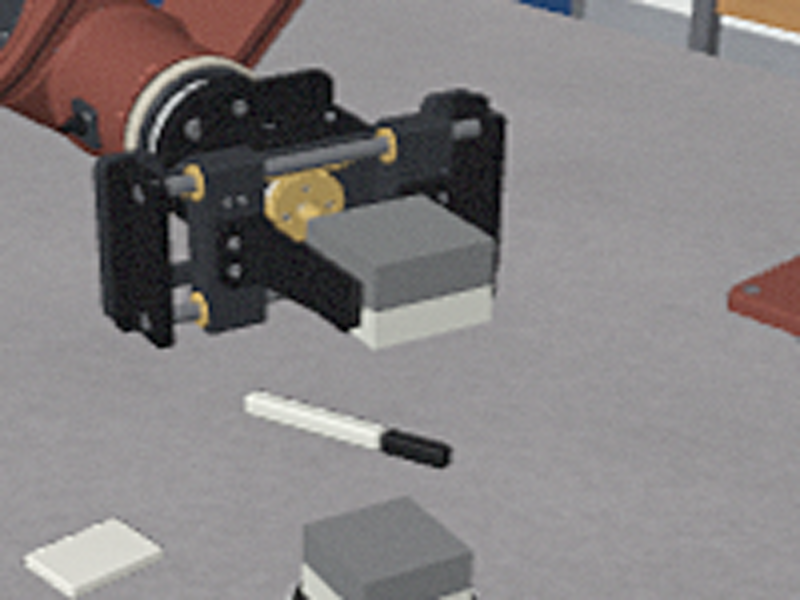

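View pics/s9mb.png

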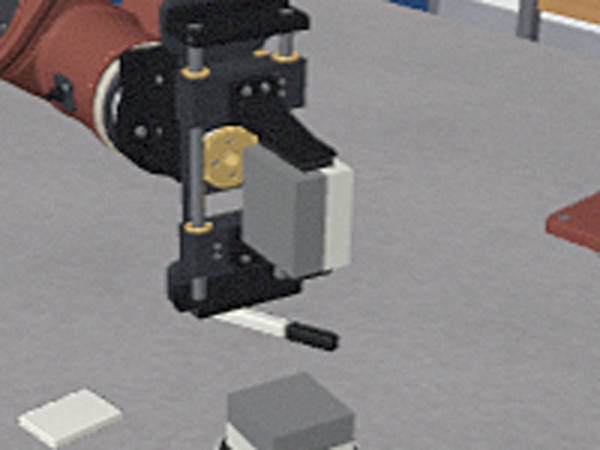

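Turned over with the lid shut: grey base above, white lid below. I'll lower it onto case_b and look before releasing.

```bash
python3 - <<'E'
from h import *
h=horiz(p,-1)
manip.move_straight(T(0,80),h,speed=90)
print(manip.get_wrist_force())
print(manip.move_straight(T(0,65.5),h,speed=12,contact_N=4),manip.get_ee_pos(),manip.get_wrist_force(),manip.get_clock())
snap("scene","s10",(250,150,450,300),4);snap("top","t10");crop("t10","t10b",(272,232,362,322),6)
E
```

```text
[-0.50055137 -0.2350191  -1.62669802]
True [513.59617256  11.73314065  67.18387499] [-0.33993439 -1.15675397  3.484287  ] 28.0083
```

View pics/s10.png

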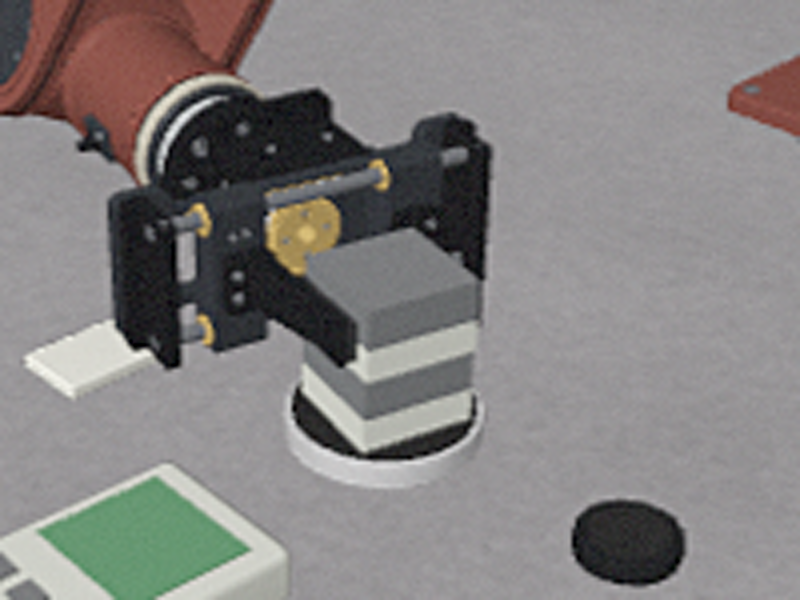

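View pics/t10b.png

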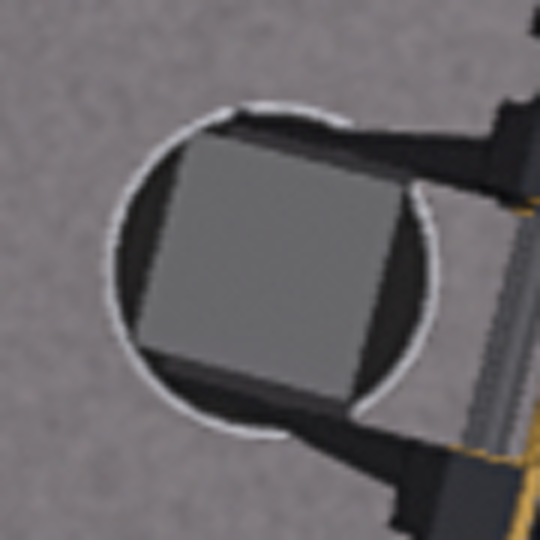

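The two cases line up in both views. I'll release and back out level.

```bash
python3 - <<'E'
from h import *
h=horiz(p,-1);z=manip.get_ee_pos()[2]
manip.command_gripper(80)
manip.move_straight(T(140,z),h,speed=90)
manip.move_straight(T(140,250),h,speed=150)
manip.hold(0.5)
snap("scene","s11");snap("top","t11");crop("t11","t11b",(272,232,362,322),6);crop("s11","s11b",(250,150,450,300),4)
print(manip.get_clock(),manip.get_wrist_force())
E
```

```text
32.5167 [ 0.47620449 -0.42704422 -0.09380389]
```

View pics/s11b.png

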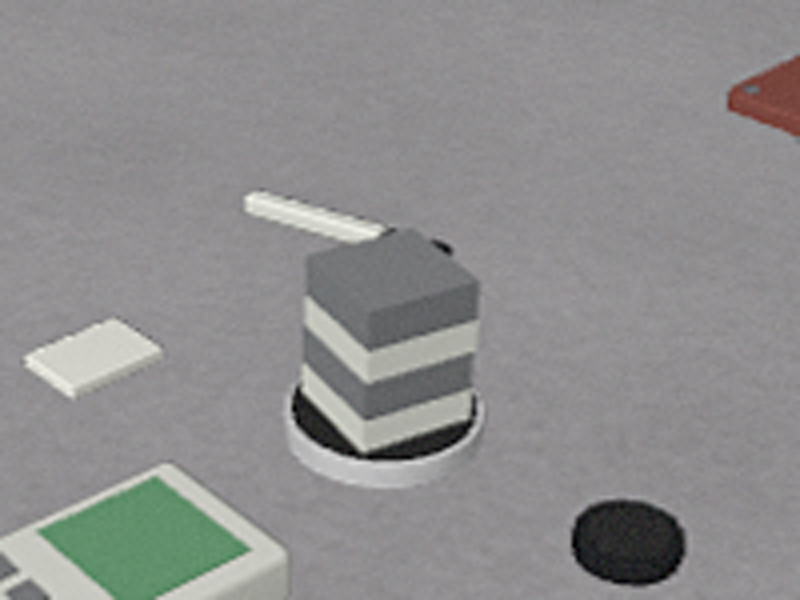

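View pics/t11b.png

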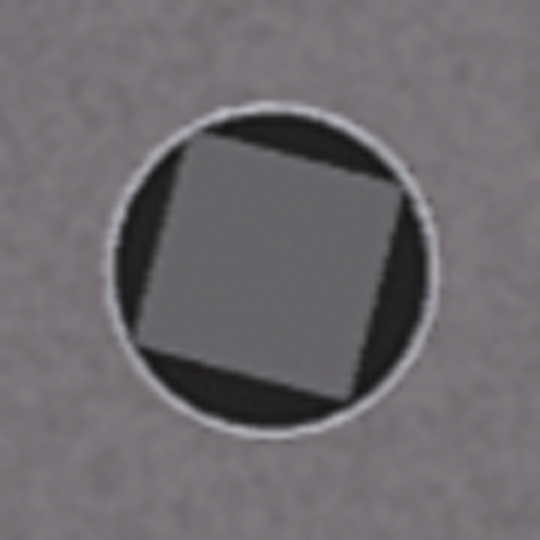

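View pics/s11.png

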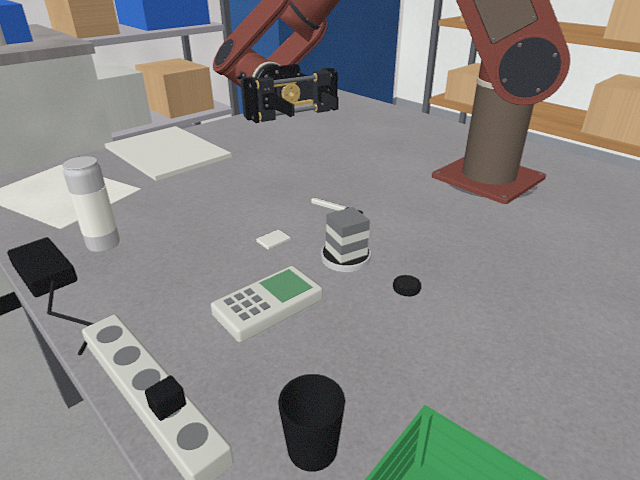

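Both cases are shut, lid down and stacked square at about (346,237), with the arm clear and the bystanders where they were. I'll hand it in.

```bash
python3 - <<'E'
from h import *
C=np.array([(188,133),(403,185),(352,402),(135,347)])
P=np.array([w('t11',(q+.5)/6-.5+[272,232],87) for q in C]);print(P.mean(0))
a=np.load('pics/top0.npz')['im'].astype(int);b=np.load('pics/t11.npz')['im'].astype(int)
for n,x in(("cap",(215,263,255,303)),("hand",(275,105,345,215)),("tile",(383,218,418,262))):
    print(n,np.abs(a-b)[x[1]:x[3],x[0]:x[2]].mean())
manip.close_job()
E
```

```text
[509.23717278   1.8077882   87.        ]
cap 4.53125
hand 6.926103896103896
tile 8.08874458874459
the job is handed in; nothing more can be done
```

Both cases are stacked lid down on the round rest, case_a on top of case_b, and the job is handed in. The clock read 32.5 s at my last check before hand-in.

- **How it went:** I lifted case_b, already lid down, onto the rest, then set case_a lid up on top of it. I regripped case_a horizontally across its seam, lifted it, turned it half over with joint 6, lowered it to light contact and let go.
- **Stack:** The last pictures show both lids shut. From the top-camera images, the upper case's centre is at (509.2, 1.8) and the lower's at (510.6, 1.7), about 1.4 mm apart. That is within the 2 mm calibration error. I saw no tilt, and the arm was clear of everything.
- **Bystanders:** The lens cap, tile, pen and handset look unmoved in the scene view. A before/after comparison of the top images for the cap, handset and tile gave small non-zero differences (4.5 to 8 grey levels). I put these down to image noise and lighting, but did not check further. The pen was judged by eye only.

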